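# Clear the unloaded kiln shelf: pots to the ware board, props to their boxes

## Robot

A 6-joint arm with a two-finger parallel gripper is mounted at the origin on the work surface. World frame = base frame: x ahead of the robot, y to its left, z up, the work surface at z = 0. Lengths are in m, angles in degrees, forces in N, time in s.
With the tool pointing down it reaches from about 0.3 to 0.75 m from the base axis. Payload 8.5 kg.
Tool frame: the origin (TCP) lies at the very end of the fingers, on their centre line; the grasp point (between the pads) lies 19 mm behind it (env.pinch_z is the distance from the TCP to the grasp point, in m); z points along the fingers, y is the line along which they close (so a half turn about z gives the same grasp; the last joint's range is limited). The gripper opens to 85 mm and grips with 20 to 120 N. Pads are 22 mm wide; open, the fingers measure 114 mm over their backs; the gripper's body (76 mm by 85 mm) begins 54 mm behind the grasp point. The pads swing forward as they close: fully open they stand 13 mm farther back than shut.
Start: joints at [54.586, 21.807, 74.336, -0, 83.858, -12.336], TCP at [0.216, 0.506, 0.231] pointing down, gripper open.
Joint ranges: [-178.18, 178.18], [-50.72, 133.34], [12.68, 142.11], [-81.47, 261.47], [9.98, 163.14], [-165.26, 165.26]. Speed limits (degrees/s): [136.94, 136.94, 180, 180, 180, 180].

## Interface

Orientations are given as a 3x3 rotation matrix whose columns are the frame's x, y, z axes.
In Python, from rig import env, viewer gives the robot as it stands.
- The arm moves only by the tool drive_tool, never from a script. Its argument "series" is a list of rows, each a list of 3 entries, a list of its own where there are three numbers: the shift along the tool's x, y, z in m, then the turn about the tool's z in degrees, then the finger opening in m, from 0 to 0.0854. A call has 1 to 20 rows; each row is the pose to reach, as a shift and turn from the pose commanded when the call began, along the tool's axes at that moment; what a row does not reach only later rows make up. A row lasts 1/10 s, in which the tool goes at most 50 mm and 8.59 degrees, less where a joint would pass 70% of its speed; a pose out of reach is approached as far as the arm can. A call with a gripper value outside its range is refused whole. The fingers move at their own pace and stop on an object; "newtons" is the grip in N (left out, the last holds). Time passes only in rows, so rows that repeat a pose let the fingers close. It gives the time, the measured TCP pose, the force, the opening and the grip force at its end, in the units of the state.
- env.observe(): the state, without advancing time (a new reading comes with each control period).
- viewer.get_image(name): name is "side" or "top" or "wrist"; returns a dict with "img" (384x512x3 uint8, red, green, blue), "depth" (384x512 float32, m along the optical axis (not along the pixel's ray), 0 where there is no reading), "camera_matrix" (3x3 intrinsics, pixels), "rvec" (rotation vector, rad) and "tvec" (3), from world to camera coordinates, as OpenCV has them. Camera axes: x right, y down, z forward; pixel columns grow to the right and rows downward; lengths in m; the calibration is good to about 2 mm. A picture is of the moment at which its call begins.
- env.close_job(): hands the job in; it is judged then, once.
The state is a dict: "time_s": time; "q": joint angles; "qvel": joint speeds; "joint_efforts": joint torques, N m; "position": TCP position; "tool_rot": TCP orientation; "ft_force": force on the tool from outside, world axes, zero at the start; "wrist_torque": the same for the moment, N m; "grip_width": finger opening in m; "gripper_force": force on a finger pad.
Only numpy, scipy, OpenCV 4.12 (cv2) and the standard library are available. Lean on these libraries where they do the work, as an engineer would, in place of code of your own. Each camera call takes 0.05 s, during which the arm holds its last target. There are 200 camera calls.

## Task

Clear the kiln shelf: stand the two nested flower pots upright side by side, not nested, on the ware board, the two long round props upright in the deep box and the short square prop upright in the shallow box. Take the pots one at a time: lift off the upper one alone, without pulling the lower one up with it. Fired clay chips, so set everything down rather than dropping it, and leave the props already in the boxes standing.

Things in the scene. Friction and masses are not known exactly. Their poses are not given: they have to be found in the camera images.
- upper_pot_mid (a point): The upper of two nested pots: terracotta flower pot, open at the top: 66 mm tall, foot 33 mm across; the upper 24 mm is a thicker straight collar 64 mm across, the body below it tapers from 50 mm to the foot; walls 4 mm. The point is at its centre, half-way up; z up. Its collar's ledge rests loosely on the lower pot's rim, so that its whole 24 mm collar and nothing else stands above that rim; grip it by that collar only.
- lower_pot_mid (a point): The lower of the two nested pots, standing on the kiln shelf: terracotta flower pot, open at the top: 66 mm tall, foot 33 mm across; the upper 24 mm is a thicker straight collar 64 mm across, the body below it tapers from 50 mm to the foot; walls 4 mm. The point is at its centre, half-way up; z up. When the pots are nested this point is 24 mm below the upper pot's.
- long_prop_a_mid (a point): On the kiln shelf (a 16 mm thick buff slab, 210 by 410 mm, fixed on the bench): a pale cream fired-clay tube, a long kiln prop: 36 mm outside diameter, 18 mm bore, 80 mm tall, standing on end; the point is at its centre, half-way up, z along its length
- long_prop_b_mid (a point): On the kiln shelf: a second, identical pale cream fired-clay tube, a long kiln prop: 36 mm outside diameter, 18 mm bore, 80 mm tall, standing on end; the point is at its centre, half-way up, z along its length
- short_prop_mid (a point): On the kiln shelf: a pale cream square block, a short kiln prop: 36 by 36 mm, 45 mm tall, with a 14 mm square hole down its middle, standing on end; the point is at its centre, half-way up, x and y square to its sides, z up
- ware_board: Plain wooden ware board fixed to the bench, 130 mm (its x) by 240 mm (its y), flat with no rim, empty, its top 30 mm above the bench. Origin at the middle of its underside, on the bench.
- deep_box: Open plywood box fixed to the bench, 130 mm (its x) by 240 mm (its y) outside, walls and floor 8 mm thick, 50 mm tall: the deep one, for long props. One long prop already stands in it near its +y end. Origin at the middle of its underside, on the bench.
- shallow_box: Open plywood box fixed to the bench, 130 mm (its x) by 240 mm (its y) outside, walls and floor 8 mm thick, 26 mm tall: the shallow one, for short props. One short prop already stands in it near its +y end. Origin at the middle of its underside, on the bench.
- boxed_long_mid (a point): Already in the deep box, to be left standing: a pale cream fired-clay tube, a long kiln prop: 36 mm outside diameter, 18 mm bore, 80 mm tall, standing on end; the point is at its centre, half-way up, z along its length
- boxed_short_mid (a point): Already in the shallow box, to be left standing: a pale cream square block, a short kiln prop: 36 by 36 mm, 45 mm tall, with a 14 mm square hole down its middle, standing on end; the point is at its centre, half-way up, x and y square to its sides, z up

How it is judged:
By the outcome, as a careful person would: the job done as asked, in the order asked, and still so for the second after the job is handed in, with the robot touching nothing.
It also fails if it takes over 136 s, if anything falls off the work surface, if the arm or the gripper's body presses on something with over 40 N, if the wrist force passes 120 N, or if a joint passes its speed limit or range.

## Working session

There is one attempt and no reset: what is moved stays moved. The work goes in short steps, Python scripts to look and compute and a tool call to move; the robot and the scene stay as the last step left them, time stands still between calls to the robot, and variables do not carry over. Pictures are saved under pics/ and viewed, at most 14 in all, crops included, and the job is handed in when it is done.

Besides the shell and the picture viewer there is one more tool, called after "Call:" in YAML: its name, and indented under it one key for each argument. drive_tool: Moves the arm, as the interface text tells. Its arguments: {"type":"object","properties":{"series":{"type":"array"},"newtons":{"type":"number"}},"required":["series"]}

```bash
ls; mkdir -p pics; cat > h.py <<'E'
import numpy as np, cv2
from rig import env, viewer
def shot(n):
    return viewer.get_image(n)
def cloud(d):
    K=d["camera_matrix"];R,_=cv2.Rodrigues(np.array(d["rvec"],float));t=np.array(d["tvec"],float).ravel()
    z=d["depth"];v,u=np.indices(z.shape)
    P=np.stack([(u-K[0,2])/K[0,0]*z,(v-K[1,2])/K[1,1]*z,z],-1)
    W=(P-t)@R
    W[z<=0]=np.nan
    return W
def save(d,n): cv2.imwrite("pics/"+n,cv2.cvtColor(d["img"],cv2.COLOR_RGB2BGR))
E
python3 - <<'E'
from h import *
s=env.observe();print(s,env.pinch_z)
for n in("top","side"):
    d=shot(n);save(d,n+"0.png");np.save(n+"0.npy",cloud(d))
E
```

```text
pics
{'time_s': 0.0, 'q': array([ 5.45869328e+01,  2.18419798e+01,  7.43873259e+01, -3.90411772e-05,
        8.38581171e+01, -1.23370261e+01]), 'qvel': array([ 0.02884875, -0.0609597 ,  0.04227285, -0.0123985 , -0.04296877,
       -0.03826469]), 'joint_efforts': array([ 1.83960387e-04, -4.48450649e+01, -2.31282020e+01, -1.35906093e-04,
        4.68558297e-03, -5.09124902e-05]), 'position': array([0.21540415, 0.50572897, 0.23068737]), 'tool_rot': array([[-9.19985362e-01,  3.91951722e-01, -8.83607735e-04],
       [ 3.91952583e-01,  9.19984579e-01, -1.24392568e-03],
       [ 3.25346679e-04, -1.49072575e-03, -9.99998836e-01]]), 'ft_force': array([-0.15698323, -0.56252341, -1.03969397]), 'wrist_torque': array([ 0.00016572, -0.02344059, -0.01107228]), 'gripper_force': 0.0, 'grip_width': 0.0852254542202326} 0.0187
```

View pics/top0.png

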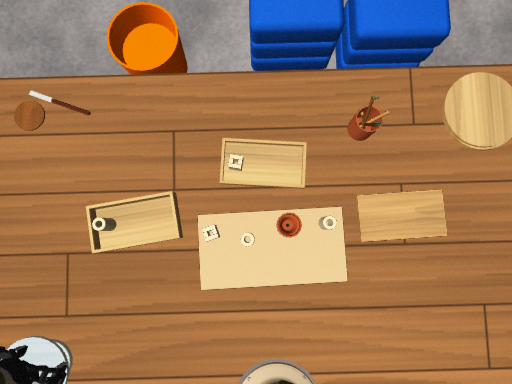

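View pics/side0.png

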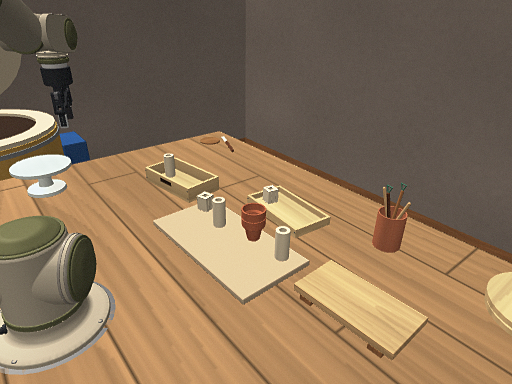

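The top view shows the deep box at (135,222), the shallow box at (263,163), the board at (402,216), the short prop at (210,233), the long props at (248,239) and (330,222), and the nested pots at (288,224). Next I'll measure them from depth.

```bash
python3 - <<'E'
from h import *
W=np.load("top0.npy")
def obj(name,u,v,r,zlo,zhi):
    w=W[v-r:v+r+1,u-r:u+r+1].reshape(-1,3);m=(w[:,2]>zlo)&(w[:,2]<zhi);p=w[m]
    (c,s,a)=cv2.minAreaRect((p[:,:2]*1000).astype(np.float32))
    cc,rr=cv2.minEnclosingCircle((p[:,:2]*1000).astype(np.float32))
    print(name,len(p),"z",np.round(np.percentile(p[:,2],[10,50,90]),4),"rect",np.round(c,1),np.round(s,1),round(a,1),"circ",np.round(cc,1),round(rr,1))
obj("short",210,233,11,.05,.075)
obj("longA",248,239,11,.085,.11)
obj("longB",330,222,11,.085,.11)
obj("pots",288,224,16,.096,.125)
obj("bshort",236,162,12,.045,.07)
obj("blong",100,224,12,.075,.11)
obj("board",402,216,55,.02,.04)
obj("deep",133,222,55,.04,.056)
obj("shal",263,163,48,.02,.032)
obj("shelf",272,248,80,.01,.022)
E
```

```text
short 162 z [0.0579 0.0612 0.0636] rect [472.6 168.1] [35.9 36.2] 17.4 circ [471.7 167.6] 23.9
longA 108 z [0.0941 0.0959 0.0982] rect [453.6  67.5] [31.3 31.1] 88.5 circ [453.6  67.5] 17.4
longB 119 z [0.0917 0.0959 0.0981] rect [ 492.1 -147.9] [35.4 31.5] 88.2 circ [ 491.2 -148.3] 18.1
pots 128 z [0.1013 0.1056 0.1086] rect [488.2 -42. ] [62.  59.3] 88.6 circ [487.8 -41.9] 32.1
bshort 154 z [0.0497 0.0529 0.0555] rect [667.5  96.4] [35.8 35.9] 80.0 circ [667.7  96.5] 24.0
blong 141 z [0.0809 0.0878 0.0903] rect [504.5 456.5] [35.3 33.7] 55.6 circ [503.7 457.2] 18.4
board 4040 z [0.0276 0.0302 0.0327] rect [ 507.4 -362.6] [129.9 240.8] 2.6 circ [ 507.3 -362.5] 135.3
deep 939 z [0.046  0.05   0.0528] rect [508.1 381.7] [130.7 241.4] 8.6 circ [508.9 381. ] 135.6
shal 803 z [0.0231 0.0261 0.0287] rect [633.9  10.9] [262.7 195.9] 85.3 circ [633.2  12.2] 162.4
shelf 10241 z [0.0134 0.0162 0.0188] rect [489.6   2.9] [336.6 410.6] 1.5 circ [453.2   2. ] 240.0
```

```bash
python3 - <<'E'
from h import *
W=np.load("top0.npy")
w=W[134:190,214:312].reshape(-1,3);p=w[(w[:,2]>.021)&(w[:,2]<.031)]
print(cv2.minAreaRect((p[:,:2]*1000).astype(np.float32)))
E
```

```text
((667.2072143554688, 19.515029907226562), (240.08248901367188, 130.8195037841797), 85.30107879638672)
```

Call:
drive_tool:
  series:
    - [[-0.465,-0.398,0.031],-23.08,0.0854]
    - [[-0.465,-0.398,0.031],-23.08,0.0854]
    - [[-0.465,-0.398,0.031],-23.08,0.0854]
    - [[-0.465,-0.398,0.031],-23.08,0.0854]
    - [[-0.465,-0.398,0.031],-23.08,0.0854]
    - [[-0.465,-0.398,0.031],-23.08,0.0854]
    - [[-0.465,-0.398,0.031],-23.08,0.0854]
    - [[-0.465,-0.398,0.031],-23.08,0.0854]
    - [[-0.465,-0.398,0.031],-23.08,0.0854]
    - [[-0.465,-0.398,0.031],-23.08,0.0854]
    - [[-0.465,-0.398,0.031],-23.08,0.0854]
    - [[-0.465,-0.398,0.031],-23.08,0.0854]
    - [[-0.465,-0.398,0.031],-23.08,0.0854]
    - [[-0.465,-0.398,0.031],-23.08,0.0854]
    - [[-0.465,-0.398,0.031],-23.08,0.0854]
    - [[-0.465,-0.398,0.031],-23.08,0.0854]
    - [[-0.465,-0.398,0.031],-23.08,0.0854]
    - [[-0.465,-0.398,0.031],-23.08,0.0854]
    - [[-0.465,-0.398,0.031],-23.08,0.0854]
    - [[-0.465,-0.398,0.031],-23.08,0.0854]

```text
time_s: 2.1
position: [0.4873, -0.0422, 0.2004]
tool_rot: [[-1.0, -0.0, 0.0], [-0.0, 1.0, -0.0], [-0.0, -0.0, -1.0]]
ft_force: [0.1, 0.6, -0.4]
grip_width: 0.0853
gripper_force: 0.0
```

```bash
python3 - <<'E'
from h import *
d=shot("wrist");save(d,"w1.png");W=cloud(d)
m=(W[...,2]>.098)&(W[...,2]<.112)
v,u=np.nonzero(m);p=W[m];k=np.hypot(p[:,0]-.488,p[:,1]+.042)<.05
c,r=cv2.minEnclosingCircle((p[k,:2]*1000).astype(np.float32));print(k.sum(),c,r,np.median(p[k,2]))
print("tip z",[np.round(x,4) for x in np.nanpercentile(W[W[...,2]>.14].reshape(-1,3),[0,1,5],axis=0)] if (W[...,2]>.14).any() else None)
E
```

```text
1724 (486.1314392089844, -41.27424240112305) 31.921201705932617 0.1058962911534001
tip z [array([ 0.4668, -0.1154,  0.2133]), array([ 0.4678, -0.1104,  0.2178]), array([ 0.4683, -0.1049,  0.2252])]
```

View pics/w1.png

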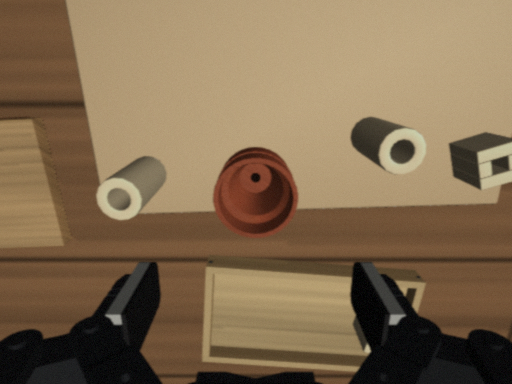

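The wrist view shows the pot stack centred at (256,195) with clear space on both sides. The open fingertips sit 13 mm behind the TCP. Descending onto the upper collar now.

Call:
drive_tool:
  series:
    - [[0.001,0.001,0.03],0,0.0854]
    - [[0.001,0.001,0.06],0,0.0854]
    - [[0.001,0.001,0.08],0,0.0854]
    - [[0.001,0.001,0.1],0,0.0854]
    - [[0.001,0.001,0.11],0,0.0854]
    - [[0.001,0.001,0.12],0,0.0854]
    - [[0.001,0.001,0.12],0,0.0854]
    - [[0.001,0.001,0.12],0,0.07]
    - [[0.001,0.001,0.12],0,0.066]
    - [[0.001,0.001,0.12],0,0.062]
    - [[0.001,0.001,0.12],0,0.058]
    - [[0.001,0.001,0.12],0,0.055]
    - [[0.001,0.001,0.12],0,0.055]
    - [[0.001,0.001,0.12],0,0.055]
    - [[0.001,0.001,0.12],0,0.055]
    - [[0.001,0.001,0.12],0,0.055]
  newtons: 30

```text
time_s: 3.75
position: [0.487, -0.0416, 0.0814]
tool_rot: [[-1.0, -0.0, 0.002], [-0.0, 1.0, -0.001], [-0.002, -0.001, -1.0]]
ft_force: [-1.1, -0.6, 6.0]
grip_width: 0.0621
gripper_force: 31.2
```

```bash
python3 - <<'E'
from h import *
d=shot("wrist");save(d,"w2.png")
E
```

```text
(no output)
```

View pics/w2.png

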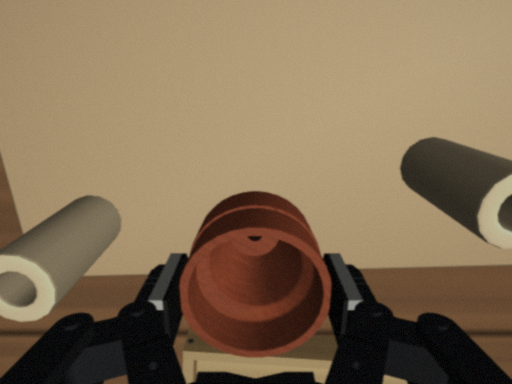

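The pads hold the upper collar at about (180,290) and (330,290). Lifting slowly, then checking that the lower pot stays put.

Call:
drive_tool:
  series:
    - [[0,0,-0.002],0,0.055]
    - [[0,0,-0.005],0,0.055]
    - [[0,0,-0.01],0,0.055]
    - [[0,0,-0.015],0,0.055]
    - [[0,0,-0.02],0,0.055]
    - [[0,0,-0.025],0,0.055]
    - [[0,0,-0.03],0,0.055]
    - [[0,0,-0.035],0,0.055]
    - [[0,0,-0.04],0,0.055]
    - [[0,0,-0.05],0,0.055]
    - [[0,0,-0.065],0,0.055]
    - [[0,0,-0.08],0,0.055]
    - [[0,0,-0.1],0,0.055]
    - [[0,0,-0.12],0,0.055]
    - [[0,0,-0.12],0,0.055]

```text
time_s: 5.3
position: [0.4873, -0.0417, 0.203]
tool_rot: [[-1.0, -0.0, 0.005], [-0.0, 1.0, -0.002], [-0.005, -0.002, -1.0]]
ft_force: [0.1, -0.7, -1.9]
grip_width: 0.062
gripper_force: 33.0
```

```bash
python3 - <<'E'
from h import *
d=shot("side");W=cloud(d);save({"img":cv2.resize(d["img"][120:300,180:360],None,fx=3,fy=3)},"s1.png")
m=(np.hypot(W[...,0]-.487,W[...,1]+.042)<.05)&(W[...,2]>.02)&(W[...,2]<.3)
print(np.histogram(W[m][:,2],bins=np.arange(.02,.31,.01)))
E
```

```text
(array([ 33,  36,  49,  70, 145, 153,  68,   0,   0,   0,   0,   0,   0,
         0,  34,  48,  55,  59,  79, 146, 169,  74,  61,  68,  52,  82,
        93,  84]), array([0.02, 0.03, 0.04, 0.05, 0.06, 0.07, 0.08, 0.09, 0.1 , 0.11, 0.12,
       0.13, 0.14, 0.15, 0.16, 0.17, 0.18, 0.19, 0.2 , 0.21, 0.22, 0.23,
       0.24, 0.25, 0.26, 0.27, 0.28, 0.29, 0.3 ]))
```

View pics/s1.png

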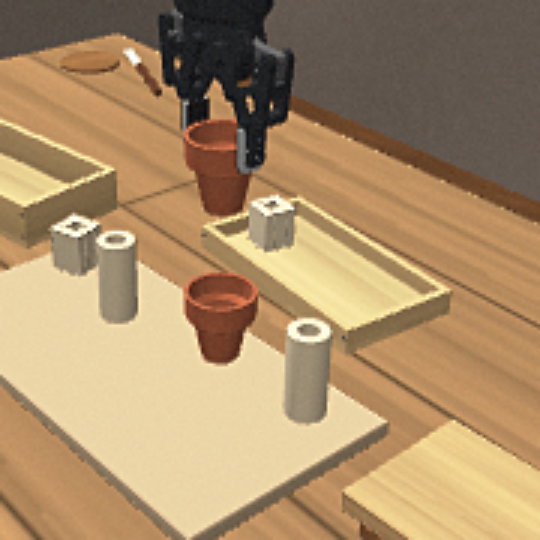

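The upper pot came away alone. The lower pot still stands on the shelf at crop position (221,320), with its rim at z≈0.082.

Call:
drive_tool:
  series:
    - [[-0.002,-0.02,0],0,0.055]
    - [[-0.004,-0.05,0],0,0.055]
    - [[-0.006,-0.09,0],0,0.055]
    - [[-0.008,-0.13,0],0,0.055]
    - [[-0.01,-0.17,0],0,0.055]
    - [[-0.013,-0.21,0],0,0.055]
    - [[-0.016,-0.25,0],0,0.055]
    - [[-0.018,-0.29,0],0,0.055]
    - [[-0.02,-0.33,0],0,0.055]
    - [[-0.022,-0.36,0],0,0.055]
    - [[-0.023,-0.376,0],0,0.055]
    - [[-0.023,-0.382,0.01],0,0.055]
    - [[-0.023,-0.382,0.03],0,0.055]
    - [[-0.023,-0.382,0.06],0,0.055]
    - [[-0.023,-0.382,0.085],0,0.055]
    - [[-0.023,-0.382,0.1],0,0.055]
    - [[-0.023,-0.382,0.11],0,0.055]
    - [[-0.023,-0.382,0.115],0,0.055]
    - [[-0.023,-0.382,0.115],0,0.055]
    - [[-0.023,-0.382,0.115],0,0.055]

```text
time_s: 7.35
position: [0.5096, -0.4236, 0.086]
tool_rot: [[-1.0, -0.0, 0.001], [-0.0, 1.0, -0.001], [-0.001, -0.001, -1.0]]
ft_force: [0.4, 0.7, -1.9]
grip_width: 0.0619
gripper_force: 33.1
```

Call:
drive_tool:
  series:
    - [[0,0,0.004],0,0.055]
    - [[0,0,0.007],0,0.055]
    - [[0,0,0.01],0,0.055]
    - [[0,0,0.012],0,0.055]
    - [[0,0,0.013],0,0.055]
    - [[0,0,0.014],0,0.055]
    - [[0,0,0.0145],0,0.055]
    - [[0,0,0.0145],0,0.055]
    - [[0,0,0.0145],0,0.055]

```text
time_s: 8.25
position: [0.5096, -0.4235, 0.0715]
tool_rot: [[-1.0, -0.0, 0.001], [-0.0, 1.0, -0.001], [-0.001, -0.001, -1.0]]
ft_force: [-1.5, 2.4, 6.0]
grip_width: 0.0618
gripper_force: 33.6
```

Call:
drive_tool:
  series:
    - [[0,0,0],0,0.063]
    - [[0,0,0],0,0.066]
    - [[0,0,0],0,0.07]
    - [[0,0,0],0,0.075]
    - [[0,0,0],0,0.0854]
    - [[0,0,0],0,0.0854]
    - [[0,0,0],0,0.0854]
    - [[0,0,-0.01],0,0.0854]
    - [[0,0,-0.03],0,0.0854]
    - [[0,0,-0.06],0,0.0854]
    - [[0,0,-0.1],0,0.0854]
    - [[0,0,-0.13],0,0.0854]
    - [[0,0,-0.13],0,0.0854]

```text
time_s: 9.55
position: [0.5104, -0.4245, 0.2068]
tool_rot: [[-1.0, -0.0, 0.006], [-0.0, 1.0, -0.008], [-0.006, -0.008, -1.0]]
ft_force: [0.3, 0.5, 0.3]
grip_width: 0.0854
gripper_force: 0.0
```

```bash
python3 - <<'E'
from h import *
d=shot("top");W=cloud(d)
w=W[205:245,270:308].reshape(-1,3);p=w[(w[:,2]>.075)&(w[:,2]<.09)]
print("lower",len(p),cv2.minEnclosingCircle((p[:,:2]*1000).astype(np.float32)))
d=shot("wrist");W=cloud(d).reshape(-1,3)
p=W[(W[:,2]>.089)&(W[:,2]<.103)&(np.hypot(W[:,0]-.51,W[:,1]+.424)<.05)]
print("placed",len(p),cv2.minEnclosingCircle((p[:,:2]*1000).astype(np.float32)),np.median(p[:,2]),p[:,2].std())
E
```

```text
lower 113 ((487.7066650390625, -41.64054489135742), 31.90453338623047)
placed 1499 ((509.04461669921875, -423.18218994140625), 31.930944442749023) 0.09596829901072838 0.002003817371446541
```

Call:
drive_tool:
  series:
    - [[0.005,0.05,0],0,0.0854]
    - [[0.008,0.1,0],0,0.0854]
    - [[0.011,0.15,0],0,0.0854]
    - [[0.014,0.2,0],0,0.0854]
    - [[0.017,0.25,0],0,0.0854]
    - [[0.02,0.3,0],0,0.0854]
    - [[0.023,0.34,0],0,0.0854]
    - [[0.023,0.37,0],0,0.0854]
    - [[0.023,0.382,0],0,0.0854]
    - [[0.023,0.382,0.01],0,0.0854]
    - [[0.023,0.382,0.05],0,0.0854]
    - [[0.023,0.382,0.08],0,0.0854]
    - [[0.023,0.382,0.11],0,0.0854]
    - [[0.023,0.382,0.13],0,0.0854]
    - [[0.023,0.382,0.14],0,0.0854]
    - [[0.023,0.382,0.1435],0,0.0854]
    - [[0.023,0.382,0.1435],0,0.075]

```text
time_s: 11.35
position: [0.4865, -0.0421, 0.0572]
tool_rot: [[-1.0, 0.001, -0.0], [0.001, 1.0, -0.0], [0.0, -0.0, -1.0]]
ft_force: [-0.3, -0.2, -0.1]
grip_width: 0.0753
gripper_force: 0.0
```

Call:
drive_tool:
  series:
    - [[0,0,0],0,0.068]
    - [[0,0,0],0,0.064]
    - [[0,0,0],0,0.06]
    - [[0,0,0],0,0.055]
    - [[0,0,0],0,0.055]
    - [[0,0,0],0,0.055]
    - [[0,0,0],0,0.055]
    - [[0,0,-0.002],0,0.055]
    - [[0,0,-0.01],0,0.055]
    - [[0,0,-0.025],0,0.055]
    - [[0,0,-0.05],0,0.055]
    - [[0,0,-0.08],0,0.055]
    - [[0,0,-0.11],0,0.055]
    - [[0,0,-0.13],0,0.055]
    - [[0,0,-0.14],0,0.055]
    - [[0,0,-0.14],0,0.055]

```text
time_s: 12.95
position: [0.4866, -0.0415, 0.1984]
tool_rot: [[-1.0, -0.0, 0.002], [-0.0, 1.0, -0.001], [-0.002, -0.001, -1.0]]
ft_force: [0.5, 0.0, -1.2]
grip_width: 0.0623
gripper_force: 33.2
```

Call:
drive_tool:
  series:
    - [[-0.002,-0.02,0],0,0.055]
    - [[-0.004,-0.05,0],0,0.055]
    - [[-0.007,-0.09,0],0,0.055]
    - [[-0.01,-0.13,0],0,0.055]
    - [[-0.013,-0.17,0],0,0.055]
    - [[-0.015,-0.21,0],0,0.055]
    - [[-0.017,-0.24,0],0,0.055]
    - [[-0.018,-0.255,0],0,0.055]
    - [[-0.018,-0.259,0.01],0,0.055]
    - [[-0.018,-0.259,0.03],0,0.055]
    - [[-0.018,-0.259,0.06],0,0.055]
    - [[-0.018,-0.259,0.085],0,0.055]
    - [[-0.018,-0.259,0.1],0,0.055]
    - [[-0.018,-0.259,0.108],0,0.055]
    - [[-0.018,-0.259,0.112],0,0.055]
    - [[-0.018,-0.259,0.112],0,0.055]
    - [[-0.018,-0.259,0.112],0,0.055]

```text
time_s: 14.65
position: [0.5047, -0.3004, 0.086]
tool_rot: [[-1.0, -0.0, 0.001], [-0.0, 1.0, -0.001], [-0.001, -0.001, -1.0]]
ft_force: [-0.3, 0.1, -1.5]
grip_width: 0.0626
gripper_force: 33.2
```

Call:
drive_tool:
  series:
    - [[0,0,0.004],0,0.055]
    - [[0,0,0.007],0,0.055]
    - [[0,0,0.009],0,0.055]
    - [[0,0,0.011],0,0.055]
    - [[0,0,0.012],0,0.055]
    - [[0,0,0.0125],0,0.055]
    - [[0,0,0.013],0,0.055]
    - [[0,0,0.013],0,0.055]

```text
time_s: 15.45
position: [0.5044, -0.3005, 0.0727]
tool_rot: [[-1.0, -0.0, 0.0], [-0.0, 1.0, -0.0], [-0.0, -0.0, -1.0]]
ft_force: [-0.5, 0.3, 3.0]
grip_width: 0.0626
gripper_force: 33.4
```

Call:
drive_tool:
  series:
    - [[0,0,0.0005],0,0.055]
    - [[0,0,0.0005],0,0.063]
    - [[0,0,0.0005],0,0.066]
    - [[0,0,0.0005],0,0.07]
    - [[0,0,0.0005],0,0.075]
    - [[0,0,0],0,0.0854]
    - [[0,0,0],0,0.0854]
    - [[0,0,0],0,0.0854]
    - [[0,0,-0.01],0,0.0854]
    - [[0,0,-0.03],0,0.0854]
    - [[0,0,-0.06],0,0.0854]
    - [[0,0,-0.1],0,0.0854]
    - [[0,0,-0.128],0,0.0854]
    - [[0.004,0.05,-0.128],0,0.0854]
    - [[0.008,0.1,-0.128],0,0.0854]
    - [[0.0135,0.14,-0.128],0,0.07]
    - [[0.0135,0.153,-0.128],0,0.07]
    - [[0.0135,0.153,-0.128],0,0.07]
    - [[0.0135,0.153,-0.128],0,0.07]

```text
time_s: 17.35
position: [0.4913, -0.1485, 0.2007]
tool_rot: [[-1.0, 0.0, 0.001], [0.0, 1.0, -0.001], [-0.001, -0.001, -1.0]]
ft_force: [0.1, -0.5, -0.4]
grip_width: 0.0701
gripper_force: 0.0
```

```bash
python3 - <<'E'
from h import *
d=shot("wrist");save(d,"w3.png");W=cloud(d).reshape(-1,3)
for n,c,z,r in(("longB",(.4915,-.148),.096,.03),("pot2",(.504,-.3),.096,.05)):
    p=W[(abs(W[:,2]-z)<.007)&(np.hypot(W[:,0]-c[0],W[:,1]-c[1])<r)]
    print(n,len(p),cv2.minEnclosingCircle((p[:,:2]*1000).astype(np.float32)) if len(p) else 0)
E
```

```text
longB 1278 ((489.68853759765625, -148.00567626953125), 17.968612670898438)
pot2 1884 ((503.1064758300781, -299.8883056640625), 32.73353576660156)
```

View pics/w3.png

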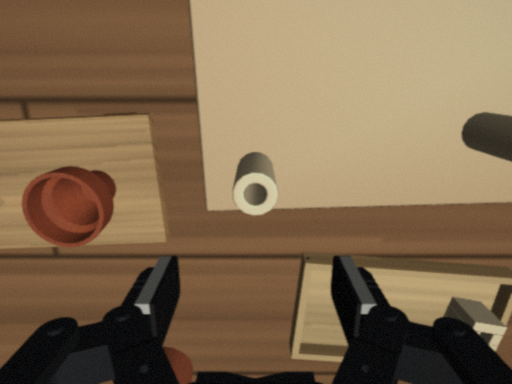

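The second pot stands on the board at (70,205). Long prop B is at (256,193), centred between the fingers, so I'll descend and grip it.

Call:
drive_tool:
  series:
    - [[0.001,0,0.04],0,0.07]
    - [[0.001,0,0.08],0,0.07]
    - [[0.001,0,0.11],0,0.07]
    - [[0.001,0,0.125],0,0.07]
    - [[0.001,0,0.134],0,0.07]
    - [[0.001,0,0.134],0,0.055]
    - [[0.001,0,0.134],0,0.045]
    - [[0.001,0,0.134],0,0.04]
    - [[0.001,0,0.134],0,0.037]
    - [[0.001,0,0.134],0,0.034]
    - [[0.001,0,0.134],0,0.03]
    - [[0.001,0,0.134],0,0.028]
    - [[0.001,0,0.134],0,0.028]
    - [[0.001,0,0.134],0,0.028]
    - [[0.001,0,0.134],0,0.028]
  newtons: 35

```text
time_s: 18.9
position: [0.4905, -0.148, 0.0674]
tool_rot: [[-1.0, -0.0, 0.002], [-0.0, 1.0, -0.002], [-0.002, -0.002, -1.0]]
ft_force: [-0.3, -1.4, 5.2]
grip_width: 0.0359
gripper_force: 34.6
```

Call:
drive_tool:
  series:
    - [[0,0,-0.002],0,0.028]
    - [[0,0,-0.01],0,0.028]
    - [[0,0,-0.025],0,0.028]
    - [[0,0,-0.05],0,0.028]
    - [[0,0,-0.08],0,0.028]
    - [[0,0,-0.105],0,0.028]
    - [[0,0,-0.124],0,0.028]
    - [[0,0,-0.134],0,0.028]
    - [[0,0,-0.134],0,0.028]

```text
time_s: 19.8
position: [0.4901, -0.1475, 0.2014]
tool_rot: [[-1.0, -0.0, 0.002], [-0.0, 1.0, -0.001], [-0.002, -0.001, -1.0]]
ft_force: [-0.2, 1.3, -2.2]
grip_width: 0.0356
gripper_force: 35.3
```

Call:
drive_tool:
  series:
    - [[-0.002,0.02,0],0,0.028]
    - [[-0.004,0.05,0],0,0.028]
    - [[-0.006,0.09,0],0,0.028]
    - [[-0.009,0.13,0],0,0.028]
    - [[-0.012,0.17,0],0,0.028]
    - [[-0.015,0.21,0],0,0.028]
    - [[-0.018,0.25,0],0,0.028]
    - [[-0.021,0.29,0],0,0.028]
    - [[-0.024,0.33,0],0,0.028]
    - [[-0.026,0.37,0],0,0.028]
    - [[-0.028,0.41,0],0,0.028]
    - [[-0.03,0.44,0],0,0.028]
    - [[-0.03,0.453,0],0,0.028]
    - [[-0.03,0.455,0.01],0,0.028]
    - [[-0.03,0.455,0.03],0,0.028]
    - [[-0.03,0.455,0.06],0,0.028]
    - [[-0.03,0.455,0.09],0,0.028]
    - [[-0.03,0.455,0.115],0,0.028]
    - [[-0.03,0.455,0.125],0,0.028]
    - [[-0.03,0.455,0.13],0,0.028]

```text
time_s: 21.8
position: [0.5196, 0.3064, 0.0692]
tool_rot: [[-1.0, 0.001, -0.002], [0.001, 1.0, -0.001], [0.002, -0.001, -1.0]]
ft_force: [-0.5, 0.2, -1.7]
grip_width: 0.0356
gripper_force: 35.4
```

Call:
drive_tool:
  series:
    - [[0,0,0.002],0,0.028]
    - [[0,0,0.005],0,0.028]
    - [[0,0,0.007],0,0.028]
    - [[0,0,0.009],0,0.028]
    - [[0,0,0.01],0,0.028]
    - [[0,0,0.011],0,0.028]
    - [[0,0,0.0115],0,0.028]
    - [[0,0,0.0115],0,0.028]

```text
time_s: 22.6
position: [0.5201, 0.3076, 0.0594]
tool_rot: [[-1.0, -0.0, 0.001], [-0.0, 1.0, 0.0], [-0.001, 0.0, -1.0]]
ft_force: [-0.7, -0.7, 4.8]
grip_width: 0.0358
gripper_force: 35.8
```

Call:
drive_tool:
  series:
    - [[0,0,0],0,0.036]
    - [[0,0,0],0,0.038]
    - [[0,0,0],0,0.042]
    - [[0,0,0],0,0.05]
    - [[0,0,0],0,0.06]
    - [[0,0,0],0,0.06]
    - [[0,0,-0.02],0,0.06]
    - [[0,0,-0.05],0,0.06]
    - [[0,0,-0.09],0,0.06]
    - [[0,0,-0.13],0,0.06]
    - [[0.007,-0.02,-0.1415],0,0.07]
    - [[0.02,-0.06,-0.1415],0,0.07]
    - [[0.033,-0.105,-0.1415],0,0.07]
    - [[0.046,-0.15,-0.1415],0,0.07]
    - [[0.06,-0.195,-0.1415],0,0.07]
    - [[0.067,-0.23,-0.1415],0,0.07]
    - [[0.067,-0.24,-0.1415],0,0.07]
    - [[0.067,-0.24,-0.1415],0,0.07]

```text
time_s: 24.4
position: [0.4531, 0.0667, 0.2005]
tool_rot: [[-1.0, 0.002, 0.001], [0.002, 1.0, 0.0], [-0.001, 0.0, -1.0]]
ft_force: [0.1, 0.4, -0.4]
grip_width: 0.0702
gripper_force: 0.0
```

```bash
python3 - <<'E'
from h import *
d=shot("wrist");W=cloud(d).reshape(-1,3)
p=W[(abs(W[:,2]-.096)<.007)&(np.hypot(W[:,0]-.4535,W[:,1]-.0675)<.03)]
print(len(p),cv2.minEnclosingCircle((p[:,:2]*1000).astype(np.float32)))
p=W[(abs(W[:,2]-.061)<.006)&(np.hypot(W[:,0]-.472,W[:,1]-.168)<.035)]
print(len(p),cv2.minAreaRect((p[:,:2]*1000).astype(np.float32)))
W=cloud(shot("top")).reshape(-1,3)
p=W[(abs(W[:,2]-.088)<.007)&(np.hypot(W[:,0]-.52,W[:,1]-.307)<.04)]
print("placedB",len(p),cv2.minEnclosingCircle((p[:,:2]*1000).astype(np.float32)))
print(env.observe()["position"])
E
```

```text
1272 ((451.8085021972656, 67.81430053710938), 18.00128173828125)
1476 ((470.9042053222656, 168.5804901123047), (36.69032287597656, 36.2427978515625), 17.72259521484375)
placedB 115 ((520.8226318359375, 306.8520812988281), 17.80950355529785)
[0.45313588 0.06819054 0.2003476 ]
```

Centred. Gripping prop A and lifting it.

Call:
drive_tool:
  series:
    - [[0.001,0,0.04],0,0.07]
    - [[0.001,0,0.08],0,0.07]
    - [[0.001,0,0.11],0,0.07]
    - [[0.001,0,0.125],0,0.07]
    - [[0.001,0,0.134],0,0.07]
    - [[0.001,0,0.134],0,0.055]
    - [[0.001,0,0.134],0,0.045]
    - [[0.001,0,0.134],0,0.04]
    - [[0.001,0,0.134],0,0.037]
    - [[0.001,0,0.134],0,0.034]
    - [[0.001,0,0.134],0,0.03]
    - [[0.001,0,0.134],0,0.028]
    - [[0.001,0,0.134],0,0.028]
    - [[0.001,0,0.134],0,0.028]
    - [[0.001,0,0.134],0,0.028]

```text
time_s: 26.0
position: [0.4524, 0.0674, 0.0672]
tool_rot: [[-1.0, 0.0, 0.002], [0.0, 1.0, -0.0], [-0.002, -0.0, -1.0]]
ft_force: [0.4, 0.5, 5.5]
grip_width: 0.0351
gripper_force: 34.6
```

Call:
drive_tool:
  series:
    - [[0,0,-0.002],0,0.028]
    - [[0,0,-0.01],0,0.028]
    - [[0,0,-0.025],0,0.028]
    - [[0,0,-0.05],0,0.028]
    - [[0,0,-0.08],0,0.028]
    - [[0,0,-0.105],0,0.028]
    - [[0,0,-0.124],0,0.028]
    - [[0,0,-0.134],0,0.028]
    - [[0,0,-0.134],0,0.028]

```text
time_s: 26.9
position: [0.4521, 0.0675, 0.2014]
tool_rot: [[-1.0, -0.0, 0.002], [-0.0, 1.0, -0.0], [-0.002, -0.0, -1.0]]
ft_force: [0.4, 0.2, -1.0]
grip_width: 0.0349
gripper_force: 35.1
```

Call:
drive_tool:
  series:
    - [[-0.004,0.02,0],0,0.028]
    - [[-0.009,0.05,0],0,0.028]
    - [[-0.016,0.09,0],0,0.028]
    - [[-0.024,0.13,0],0,0.028]
    - [[-0.031,0.17,0],0,0.028]
    - [[-0.038,0.21,0],0,0.028]
    - [[-0.045,0.25,0],0,0.028]
    - [[-0.052,0.285,0],0,0.028]
    - [[-0.056,0.308,0],0,0.028]
    - [[-0.0565,0.314,0],0,0.028]
    - [[-0.0565,0.314,0.01],0,0.028]
    - [[-0.0565,0.314,0.03],0,0.028]
    - [[-0.0565,0.314,0.06],0,0.028]
    - [[-0.0565,0.314,0.09],0,0.028]
    - [[-0.0565,0.314,0.115],0,0.028]
    - [[-0.0565,0.314,0.125],0,0.028]
    - [[-0.0565,0.314,0.13],0,0.028]
    - [[-0.0565,0.314,0.13],0,0.028]

```text
time_s: 28.7
position: [0.5085, 0.3811, 0.0705]
tool_rot: [[-1.0, 0.0, 0.0], [0.0, 1.0, -0.0], [-0.0, -0.0, -1.0]]
ft_force: [-0.3, -0.8, -1.1]
grip_width: 0.0351
gripper_force: 35.2
```

Call:
drive_tool:
  series:
    - [[0,0,0.002],0,0.028]
    - [[0,0,0.005],0,0.028]
    - [[0,0,0.007],0,0.028]
    - [[0,0,0.009],0,0.028]
    - [[0,0,0.01],0,0.028]
    - [[0,0,0.011],0,0.028]
    - [[0,0,0.0115],0,0.028]
    - [[0,0,0.0115],0,0.028]

```text
time_s: 29.5
position: [0.5085, 0.3816, 0.0593]
tool_rot: [[-1.0, -0.0, 0.001], [-0.0, 1.0, 0.0], [-0.001, 0.0, -1.0]]
ft_force: [-0.5, 0.0, 3.9]
grip_width: 0.0353
gripper_force: 35.5
```

Call:
drive_tool:
  series:
    - [[0,0,0],0,0.036]
    - [[0,0,0],0,0.038]
    - [[0,0,0],0,0.042]
    - [[0,0,0],0,0.05]
    - [[0,0,0],0,0.058]
    - [[0,0,0],0,0.058]
    - [[0,0,-0.02],0,0.058]
    - [[0,0,-0.05],0,0.058]
    - [[0,0,-0.09],0,0.058]
    - [[0,0,-0.12],0,0.058]
    - [[0.005,-0.02,-0.1215],-3,0.07]
    - [[0.012,-0.06,-0.1215],-8,0.07]
    - [[0.018,-0.1,-0.1215],-13,0.07]
    - [[0.026,-0.145,-0.1215],-17.6,0.07]
    - [[0.032,-0.185,-0.1215],-17.6,0.07]
    - [[0.0375,-0.21,-0.1215],-17.6,0.07]
    - [[0.0375,-0.213,-0.1215],-17.6,0.07]
    - [[0.0375,-0.213,-0.1215],-17.6,0.07]

```text
time_s: 31.3
position: [0.4711, 0.1683, 0.1806]
tool_rot: [[-0.954, -0.301, 0.0], [-0.301, 0.954, 0.0], [-0.001, 0.0, -1.0]]
ft_force: [-0.9, 1.0, 0.1]
grip_width: 0.0697
gripper_force: 0.0
```

```bash
python3 - <<'E'
from h import *
d=shot("wrist");save(d,"w4.png");W=cloud(d).reshape(-1,3)
p=W[(abs(W[:,2]-.061)<.006)&(np.hypot(W[:,0]-.471,W[:,1]-.168)<.035)]
print(len(p),cv2.minAreaRect((p[:,:2]*1000).astype(np.float32)))
print(env.observe()["position"])
save(shot("top"),"t2.png")
E
```

```text
1684 ((471.167724609375, 168.649658203125), (36.4690055847168, 35.865379333496094), 18.254304885864258)
[0.47111997 0.16894125 0.18047298]
```

View pics/w4.png

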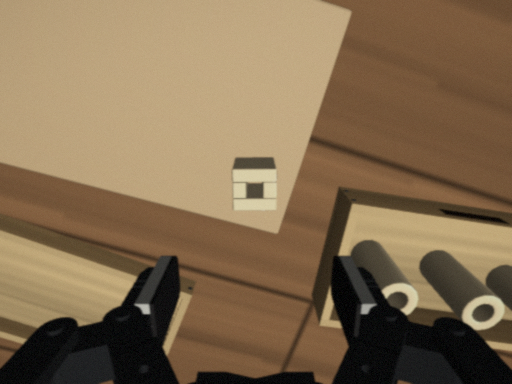

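The short prop at (254,190) is square to the fingers. Both long props stand in the deep box. Gripping the short prop.

Call:
drive_tool:
  series:
    - [[0,0,0.04],0,0.07]
    - [[0,0,0.08],0,0.07]
    - [[0,0,0.11],0,0.07]
    - [[0,0,0.13],0,0.07]
    - [[0,0,0.14],0,0.07]
    - [[0,0,0.14],0,0.055]
    - [[0,0,0.14],0,0.045]
    - [[0,0,0.14],0,0.04]
    - [[0,0,0.14],0,0.037]
    - [[0,0,0.14],0,0.034]
    - [[0,0,0.14],0,0.03]
    - [[0,0,0.14],0,0.028]
    - [[0,0,0.14],0,0.028]
    - [[0,0,0.14],0,0.028]
    - [[0,0,0.14],0,0.028]

```text
time_s: 32.9
position: [0.4715, 0.1686, 0.0414]
tool_rot: [[-0.953, -0.302, 0.002], [-0.302, 0.953, 0.0], [-0.002, -0.0, -1.0]]
ft_force: [-0.9, -0.5, 5.7]
grip_width: 0.0354
gripper_force: 35.4
```

Call:
drive_tool:
  series:
    - [[0,0,-0.002],0,0.028]
    - [[0,0,-0.01],0,0.028]
    - [[0,0,-0.025],0,0.028]
    - [[0,0,-0.05],0,0.028]
    - [[0,0,-0.08],0,0.028]
    - [[0,0,-0.11],0,0.028]
    - [[0,0,-0.13],0,0.028]
    - [[0,0,-0.14],0,0.028]
    - [[0,0,-0.14],0,0.028]

```text
time_s: 33.8
position: [0.4711, 0.1686, 0.1814]
tool_rot: [[-0.953, -0.302, 0.002], [-0.302, 0.953, 0.0], [-0.002, -0.0, -1.0]]
ft_force: [-0.4, 0.2, -2.0]
grip_width: 0.0357
gripper_force: 35.3
```

Call:
drive_tool:
  series:
    - [[-0.012,-0.02,0],3,0.028]
    - [[-0.03,-0.05,0],7,0.028]
    - [[-0.054,-0.088,0],11,0.028]
    - [[-0.077,-0.126,0],15,0.028]
    - [[-0.1,-0.164,0],19,0.028]
    - [[-0.118,-0.195,0],22.3,0.028]
    - [[-0.13,-0.213,0],22.3,0.028]
    - [[-0.134,-0.22,0],22.3,0.028]
    - [[-0.134,-0.22,0.01],22.3,0.028]
    - [[-0.134,-0.22,0.03],22.3,0.028]
    - [[-0.134,-0.22,0.06],22.3,0.028]
    - [[-0.134,-0.22,0.09],22.3,0.028]
    - [[-0.134,-0.22,0.115],22.3,0.028]
    - [[-0.134,-0.22,0.13],22.3,0.028]
    - [[-0.134,-0.22,0.137],22.3,0.028]
    - [[-0.134,-0.22,0.137],22.3,0.028]

```text
time_s: 35.4
position: [0.6639, 0.0003, 0.0423]
tool_rot: [[-0.997, 0.081, -0.002], [0.081, 0.997, 0.001], [0.002, 0.0, -1.0]]
ft_force: [1.1, 0.7, -1.1]
grip_width: 0.0353
gripper_force: 35.3
```

Call:
drive_tool:
  series:
    - [[0,0,0.002],0,0.028]
    - [[0,0,0.005],0,0.028]
    - [[0,0,0.007],0,0.028]
    - [[0,0,0.009],0,0.028]
    - [[0,0,0.01],0,0.028]
    - [[0,0,0.0105],0,0.028]
    - [[0,0,0.0105],0,0.028]

```text
time_s: 36.1
position: [0.6651, -0.0007, 0.0334]
tool_rot: [[-0.997, 0.082, 0.0], [0.082, 0.997, -0.0], [-0.0, -0.0, -1.0]]
ft_force: [-2.8, -0.7, 4.5]
grip_width: 0.0353
gripper_force: 35.9
```

Contact. I'll release, rise and back off toward the base.

Call:
drive_tool:
  series:
    - [[0,0,0],0,0.036]
    - [[0,0,0],0,0.038]
    - [[0,0,0],0,0.042]
    - [[0,0,0],0,0.05]
    - [[0,0,0],0,0.06]
    - [[0,0,0],0,0.06]
    - [[0,0,-0.01],0,0.06]
    - [[0,0,-0.03],0,0.06]
    - [[0,0,-0.07],0,0.06]
    - [[0,0,-0.12],0,0.06]
    - [[0,0,-0.17],0,0.06]
    - [[0.05,0,-0.2],0,0.06]
    - [[0.1,0,-0.2],0,0.06]
    - [[0.15,0,-0.2],0,0.06]
    - [[0.2,0,-0.2],0,0.06]
    - [[0.25,0,-0.2],0,0.06]
    - [[0.25,0,-0.2],0,0.06]
    - [[0.25,0,-0.2],0,0.06]

```text
time_s: 37.9
position: [0.4153, 0.02, 0.2341]
tool_rot: [[-0.997, 0.082, 0.002], [0.082, 0.997, -0.001], [-0.002, -0.0, -1.0]]
ft_force: [0.1, 0.1, 0.7]
grip_width: 0.0601
gripper_force: 0.0
```

```bash
python3 - <<'E'
from h import *
d=shot("side");save({"img":cv2.resize(d["img"][120:360,120:440],None,fx=2.5,fy=2.5)},"s3.png")
save(shot("top"),"t3.png")
E
```

```text
(no output)
```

View pics/s3.png

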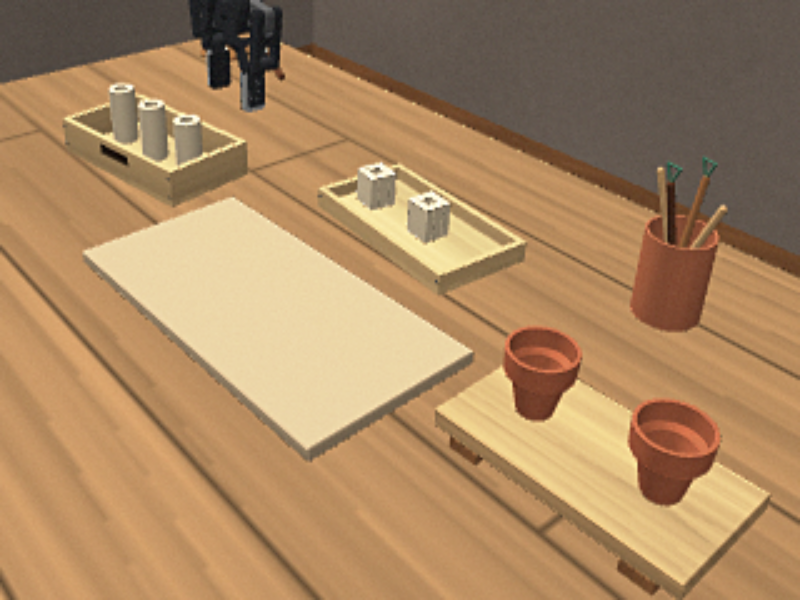

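View pics/t3.png

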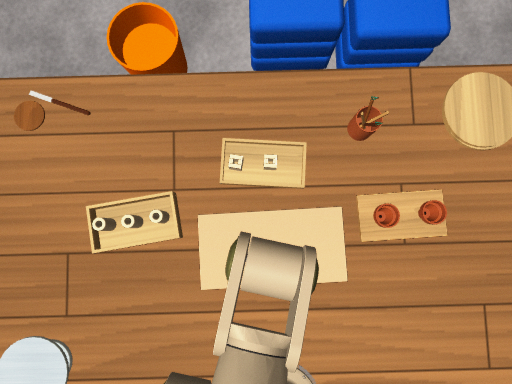

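The side and top views show everything upright and in place. In the top view the pots are on the board at (386,215) and (432,212), three long props are in the deep box, and two short props are in the shallow box.

```bash
python3 -c "
from rig import env
print(env.close_job())"
```

```text
the job is handed in; nothing more can be done
None
```

The kiln shelf is cleared and the job handed in: both pots stand apart on the ware board, upper one lifted off alone, the two long props are in the deep box, the short prop is in the shallow box, and the props already there are still standing.

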